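# Seat a guide plate over its rod and locating dowel

## Task

Pick up the loose guide plate, lower it squarely over the tall rod of the grey fixture, and turn it under light pressure until its slot finds the dowel on the disc and the plate goes down fully home, resting on the disc's three buttons. Slide it down gently: do not force it, do not drop it down the rod, and leave the other things on the bench alone. Let go when it is home.

Things in the scene. Friction and masses are not known exactly. Their poses are not given: they have to be found in the camera images.
- plate_grip (a point): Loose guide plate, bare aluminium, about 0.5 kg, flat on the bench: a plate 110 x 110 x 12 mm with an upright square hub 34 x 34 mm standing 60 mm above it in the middle (72 mm tall in all). An 18 mm hole runs down through hub and plate. This point is on the hole's axis, 50 mm above the underside: grip the hub here across two opposite flats. z up, x towards the slot.
- plate_slot (a point): Centre, at the underside, of the plate's one slot: right through the 12 mm plate, 40 mm from the hole's axis along the plate's +x, 16 mm long (radially), 12 mm wide. Axes as plate_grip, hub flats square to them.
- plate_foot (a point): The hole's axis at the underside of the guide plate, 50 mm below plate_grip; same axes.
- base: Grey base block of the fixture, 140 x 140 x 25 mm, fixed to the bench; origin at the centre of its underside. The rod stands at its centre, and round the rod lies a dark steel index disc, 120 mm diameter, 15 mm thick. The dowel on the disc lies within 0.5 rad either side of the base's +x, seen from the rod.
- rod_top (a point): Top of the fixture's upright steel rod, on its axis, 131 mm above the bench: 16 mm diameter, its tip a cone 4 mm high narrowing to 10 mm. Axes as base. With the plate home the rod stands 38 mm above plate_grip.
- seat (a point): On the rod's axis, level with the tops of three domed brass rest buttons on the disc (3 mm proud, 43 mm above the bench); plate_foot is here when home. A steel dowel (10 mm diameter, top 3 mm narrowing to 6 mm) stands 12 mm above the buttons, 40 mm from the axis. The disc is clamped at an unmeasured angle and stays put. Until the slot is over the dowel the plate stops on its tip, 12 mm short of home.
- oil_mid (a point): Bystander: white oil bottle, 52 mm diameter, 130 mm tall, standing; point half-way up.
- bush_mid (a point): Bystander: short steel bush (plain tube), 42 mm outside, 35 mm tall, standing between the two work places; point half-way up.
- wrench_grip (a point): Bystander: flat wrench about 180 mm long lying beyond the work; point on its handle.
- driver_grip (a point): Bystander: screwdriver about 200 mm long lying beyond the work; point on its handle.
- tin_mid (a point): Bystander: small tin, 72 mm diameter, 90 mm tall, at the left; point half-way up.
- hammer_grip (a point): Bystander: hammer about 260 mm long lying at the right; point on its handle.
There are look-alikes about, which are no part of the job. Of the things like the part that bears plate_grip, leave any that is orange; of the rest the larger one is meant.

How it is judged:
By the outcome, as a careful person would: the job done as asked, in the order asked, and still so for the second after the job is handed in, with the robot touching nothing.
It also fails if it takes over 70 s, if anything falls off the work surface, if the arm or the gripper's body presses on something with over 40 N, if the wrist force passes 120 N, or if a joint passes its speed limit or range.

## Robot

A 6-joint arm with a two-finger parallel gripper is mounted at the origin on the work surface. World frame = base frame: x ahead of the robot, y to its left, z up, the work surface at z = 0. Lengths are in m, angles in rad, forces in N, time in s.
With the tool pointing down it reaches from about 0.3 to 0.75 m from the base axis. Payload 8.5 kg.
Tool frame: the origin (TCP) lies midway between the tips of the shut fingers; the grasp point (between the pads) lies 19 mm behind it; x points along the fingers, z is the direction in which the jaws open and shut, and the axes are right-handed (so a half turn about x gives the same grasp; the last joint's range is limited). The gripper opens to 85 mm and grips with 20 to 120 N. Pads are 22 mm wide; open, the fingers measure 114 mm over their backs; the gripper's body (76 mm by 85 mm) begins 54 mm behind the grasp point. The pads swing forward as they close: fully open they stand 13 mm farther back than shut.
Start: joints at [-0.215, 0.381, 1.297, -0, 1.464, -0.215], TCP at [0.55, 0, 0.231] pointing down, gripper open.
Joint ranges: [-3.11, 3.11], [-0.89, 2.33], [0.22, 2.48], [-1.42, 4.56], [0.17, 2.85], [-2.88, 2.88]. Speed limits (rad/s): [2.39, 2.39, 3.14, 3.14, 3.14, 3.14].

## Interface

Orientations are given as a 3x3 rotation matrix whose columns are the frame's x, y, z axes.
In Python, from rig import monitor, read_camera, ticket gives the robot as it stands.
- The arm moves only by the tool servo_tool, never from a script. Its argument "moves" is a list of rows, each a list of 6 numbers: the shift along the tool's x, y, z in mm, then the turn, a rotation vector about the tool's x, y, z in degrees. A call has 1 to 8 rows; each row is the pose to reach, as a shift and turn from the pose commanded when the call began, along the tool's axes at that moment; what a row does not reach only later rows make up. A row lasts 1/12 s, in which the tool goes at most 41.7 mm and 7.16 degrees, less where a joint would pass 70% of its speed; a pose out of reach is approached as far as the arm can. A call with a gripper value outside its range is refused whole. "claw" is the opening in per cent of the stroke, from 0 (shut) to 100 (fully open), set as the call begins (left out, the last holds). The fingers move at their own pace and stop on an object; "force" is the grip in N (left out, the last holds). Time passes only in rows, so rows that repeat a pose let the fingers close. It gives the time, the measured TCP pose, the force and the opening at its end, in the units of the state.
- monitor.get_state(): the state, without advancing time (a new reading comes with each control period).
- read_camera(name): name is "scene" or "side" or "wrist"; returns a dict with "color" (400x640x3 uint8, blue, green, red), "intrinsics" (3x3 intrinsics, pixels), "world_to_cam" (4x4, takes a point from world to camera coordinates). Camera axes: x right, y down, z forward; pixel columns grow to the right and rows downward; lengths in m; the calibration is good to about 2 mm. A picture is of the moment at which its call begins. There is no depth.
- ticket.sign_off(): hands the job in, once; it reports no verdict.
The state is a dict: "t": time; "qpos": joint angles; "qd": joint speeds; "effort": joint torques, N m; "ee_pos": TCP position; "tcp_rot": TCP orientation; "wrist_force": force on the tool from outside, world axes, zero at the start; "torque": the same for the moment, N m; "gripper_width": finger opening in m.
Only numpy, scipy, OpenCV 4.12 (cv2) and the standard library are available. Lean on these libraries where they do the work, as an engineer would, in place of code of your own. Each camera call takes 0.05 s, during which the arm holds its last target. There are 200 camera calls.

## Working session

There is one attempt and no reset: what is moved stays moved. The work goes in short steps, Python scripts to look and compute and a tool call to move; the robot and the scene stay as the last step left them, time stands still between calls to the robot, and variables do not carry over. Pictures are saved under pics/ and viewed, about 8 in all and at most 12, crops included, and the job is handed in when it is done.

Besides the shell and the picture viewer there is one more tool, called after "Emit:" in YAML: its name, and indented under it one key for each argument. servo_tool: Moves the arm, as the interface text tells. Its arguments: {"type":"object","properties":{"moves":{"type":"array"},"claw":{"type":"number"},"force":{"type":"number"}},"required":["moves"]}

```bash
mkdir -p pics
cat > h.py <<'E'
import numpy as np, cv2
from rig import monitor, read_camera, ticket
def ray(c,u,v):
    K=c["intrinsics"];T=c["world_to_cam"];R=T[:3,:3];t=T[:3,3]
    return -R.T@t, R.T@np.linalg.solve(K,[u,v,1.])
def onz(c,u,v,z):
    o,d=ray(c,u,v); return o+d*(z-o[2])/d[2]
def proj(c,p):
    q=c["world_to_cam"]@np.r_[p,1]; q=c["intrinsics"]@q[:3]; return q[:2]/q[2]
E
python3 - <<'E'
from h import *
import pickle
C={n:read_camera(n) for n in("scene","side","wrist")}
pickle.dump(C,open("c0.pkl","wb"))
for n in C: cv2.imwrite(f"pics/{n}0.png",C[n]["color"]); print(n,C[n]["intrinsics"][0,0],ray(C[n],320,200))
s=monitor.get_state();print(s)
E
```

```text
scene 371.02392150277393 (array([ 1.03877855, -0.44541108,  1.16167299]), array([-0.38375976,  0.35547801, -0.85241082]))
side 431.07491217458426 (array([0.55292046, 0.81087758, 0.90520446]), array([ 0.03293611, -0.70490415, -0.70856176]))
wrist 342.0712470130257 (array([0.55156519, 0.0773892 , 0.37403658]), array([ 0.01141265, -0.29481184, -0.95559525]))
{'t': 0.15, 'qpos': array([-2.15252445e-01,  3.81090236e-01,  1.29799464e+00,  2.94002179e-06,
        1.46361050e+00, -2.15329566e-01]), 'qd': array([-4.29789332e-04, -2.30387344e-03, -8.73047725e-05,  6.46005397e-04,
       -9.72557115e-04, -3.25469435e-04]), 'effort': array([ 1.94521621e-03, -4.48624384e+01, -2.31344014e+01, -1.86937300e-04,
        3.77541786e-03, -1.65174959e-05]), 'ee_pos': array([5.49797041e-01, 6.89651769e-05, 2.30858335e-01]), 'tcp_rot': array([[-1.07664671e-03, -7.66763820e-05,  9.99999417e-01],
       [ 2.38389927e-04,  9.99999969e-01,  7.69330861e-05],
       [-9.99999392e-01,  2.38472617e-04, -1.07662839e-03]]), 'wrist_force': array([0.56531355, 0.09971204, 0.15901525]), 'torque': array([ 0.01978156,  0.03193456, -0.00613876]), 'gripper_width': 0.08553883168869296}
```

View pics/scene0.png

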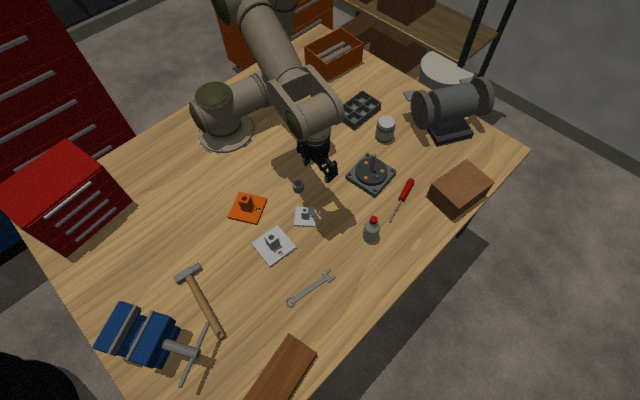

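View pics/side0.png

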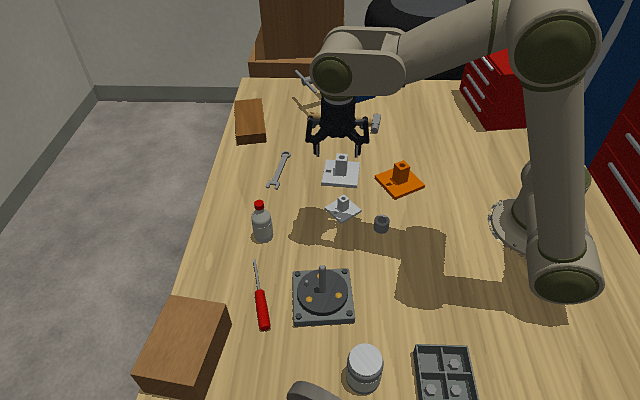

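In the scene view, three things could be taken for the plate: an orange one at (248,207), a small bare one at (306,215) and a larger bare one at (274,245). I choose the larger bare one, which is at (341,172) in the side view. The fixture is at scene (372,173), side (323,295). Next is a close crop of the plate and fixture.

Run:
```python
from h import *
import pickle
C=pickle.load(open("c0.pkl","rb"))
a=C["scene"]["color"]; b=C["side"]["color"]
f=lambda im,x,y,w,h,s:cv2.resize(im[y:y+h,x:x+w],None,fx=s,fy=s,interpolation=cv2.INTER_CUBIC)
top=np.hstack([f(a,240,215,66,50,6),f(a,340,145,66,50,6)])
bot=np.hstack([f(b,305,145,66,50,6),f(b,285,255,66*6//5,75,5)[:300,:396]])
bot=cv2.resize(bot,(792,300)); cv2.imwrite("pics/crop.png",np.vstack([top,bot]))
```

```text
(no output)
```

View pics/crop.png

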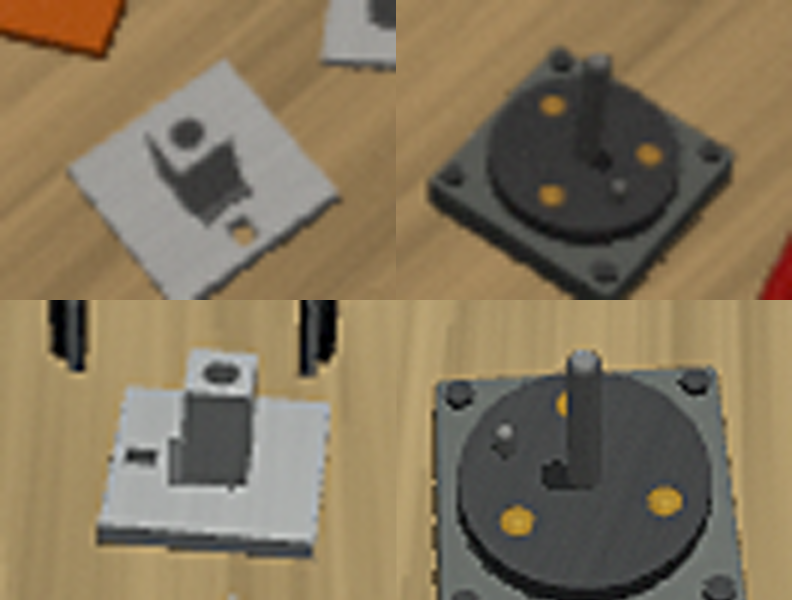

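The crop shows the large bare plate: its hole is at scene (271.2,237.2) and side (342,157.2), and its slot at scene (280.3,253.7) and side (328.7,171). For the fixture, the rod top is at scene (373.5,155) and side (322.8,266), and the dowel tip at scene (377.3,175.5) and side (306.8,281.4).

Run:
```python
from h import *
import pickle
C=pickle.load(open("c0.pkl","rb"));np.set_printoptions(precision=4,suppress=True)
P={}
for n,a,b,z in [("hole",(271.2,237.2),(342,157.2),.072),("slot",(280.3,253.7),(328.7,171),.008),("rod",(373.5,155),(322.8,266),.131),("dowel",(377.3,175.6),(306.8,281.4),.055)]:
    p,q=onz(C["scene"],*a,z),onz(C["side"],*b,z)
    o,d=ray(C["scene"],*a);O,D=ray(C["side"],*b)
    k=np.linalg.lstsq(np.c_[d,-D],O-o,rcond=None)[0]
    print(n,p,q,"tri",o+d*k[0]); P[n]=(p+q)/2
for a,b in(("hole","slot"),("rod","dowel")):
    v=P[b]-P[a];print(a,np.hypot(*v[:2]),np.degrees(np.arctan2(v[1],v[0])))
# plate outline in side view
for n,r in(("scene",(240,215,66,60)),("side",(305,145,66,50))):
    im=C[n]["color"];x,y,w,h=r
    hsv=cv2.cvtColor(im[y:y+h,x:x+w],cv2.COLOR_BGR2HSV)
    m=((hsv[...,1]<40)&(hsv[...,2]>120)).astype(np.uint8)
    c=max(cv2.findContours(m,0,1)[0],key=cv2.contourArea)
    a=cv2.approxPolyDP(c,3,True)[:,0]+[x,y]
    print(n,[(tuple(map(int,q)),onz(C[n],*q,.012)[:2].round(3)) for q in a])
```

```text
hole [ 0.5355 -0.202   0.072 ] [ 0.5321 -0.2027  0.072 ] tri [ 0.535  -0.2018  0.0709]
slot [ 0.5742 -0.2065  0.008 ] [ 0.5722 -0.2113  0.008 ] tri [ 0.575  -0.2069  0.0101]
rod [0.5775 0.2468 0.131 ] [0.5749 0.2452 0.131 ] tri [0.5776 0.2467 0.1312]
dowel [0.6156 0.2356 0.055 ] [0.6131 0.2349 0.055 ] tri [0.6155 0.2358 0.0546]
hole 0.03990126074882441 -9.40031672192888
rod 0.03963117086533285 -15.716488171882537
scene [((277, 225), array([ 0.487, -0.143])), ((252, 242), array([ 0.475, -0.246])), ((268, 265), array([ 0.577, -0.262])), ((295, 247), array([ 0.593, -0.156]))]
side [((326, 159), array([ 0.582, -0.265])), ((322, 182), array([ 0.591, -0.155])), ((357, 184), array([ 0.485, -0.15 ])), ((359, 162), array([ 0.476, -0.253])), ((347, 161), array([ 0.514, -0.257])), ((347, 154), array([ 0.514, -0.293])), ((337, 153), array([ 0.547, -0.297])), ((335, 160), array([ 0.553, -0.261]))]
```

Emit:
servo_tool:
  moves:
    - [5, -15, -1, 1, 0, 0]
    - [12, -45, -4, 2, 0, 0]
    - [20, -75, -6, 4, 0, 0]
    - [30, -110, -9, 6, 0, 0]
    - [40, -145, -12, 8, 0, 0]
    - [45, -180, -15, 9, 0, 0]
    - [50, -202, -16, 9, 0, 0]
    - [50, -202, -16, 9, 0, 0]
  claw: 100
  force: 60

```text
t: 0.82
ee_pos: [0.5331, -0.2059, 0.1797]
tcp_rot: [[-0.002, 0.161, 0.987], [0.0, 0.987, -0.161], [-1.0, -0.0, -0.002]]
wrist_force: [-0.5, 0.3, -0.4]
gripper_width: 0.0855
```

Run:
```python
from h import *
import pickle
c=read_camera("wrist");pickle.dump(c,open("w1.pkl","wb"));cv2.imwrite("pics/w1.png",c["color"])
s=monitor.get_state();print(s["t"],s["ee_pos"],s["tcp_rot"],s["wrist_force"])
print(proj(c,[.534,-.2025,.072]),proj(c,[.5735,-.2085,.012]))
```

```text
0.8667 [ 0.53342801 -0.2037121   0.18032722] [[-1.51301137e-03  1.59452355e-01  9.87204466e-01]
 [ 8.90389551e-04  9.87205419e-01 -1.59451144e-01]
 [-9.99998459e-01  6.37745147e-04 -1.63562774e-03]] [0.83364839 1.31204076 0.24346466]
[314.25082249 195.87790741] [357.51609177 177.20207884]
```

View pics/w1.png

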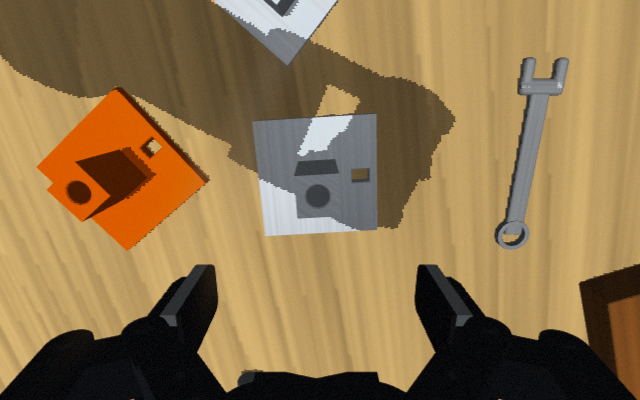

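The wrist view shows the hole at (317.5,196), the slot at (360,174), and plate corners at (253,121), (377,114), (377,230) and (265,236).

Run:
```python
from h import *
import pickle
c=pickle.load(open("w1.pkl","rb"))
h=onz(c,317.5,196,.072);s=onz(c,360.5,174.5,.012);print(h,s,np.degrees(np.arctan2(*(s-h)[1::-1])),np.hypot(*(s-h)[:2]))
q=[onz(c,*p,.012)[:2] for p in((253,121),(377,114),(377.5,230),(265,236))]
print(np.array(q),np.mean(q,0))
for a,b in((0,1),(3,2),(0,3),(1,2)):
  v=q[b]-q[a];print(np.linalg.norm(v),np.degrees(np.arctan2(v[1],v[0])))
st=monitor.get_state();R=st["tcp_rot"];print(R.T@(h-st["ee_pos"])*1e3)
```

```text
[ 0.5364378 -0.2029939  0.072    ] [ 0.57655606 -0.20638847  0.012     ] -4.836504125141409 0.04026161840256407
[[ 0.48836384 -0.14293323]
 [ 0.59752661 -0.15457676]
 [ 0.58622196 -0.26419454]
 [ 0.47625513 -0.25282515]] [ 0.53709189 -0.20363242]
0.10978197111468957 -6.088266775872231
0.1105530063232657 -5.902796279204526
0.11055701577005267 -96.2879111355242
0.11019915065000933 -95.88797592756728
[108.32313682   1.11984482   3.03394173]
```

Emit:
servo_tool:
  moves:
    - [8, 0, 1, -1, 0, 0]
    - [28, 1, 2, -2, 0, 0]
    - [50, 1, 3, -3, 0, 0]
    - [75, 1, 3, -3, 0, 0]
    - [100, 1, 3, -3, 0, 0]
    - [125, 1, 3, -3, 0, 0]
    - [142, 1, 3, -3, 0, 0]
    - [149, 1, 3, -3, 0, 0]

```text
t: 1.53
ee_pos: [0.5363, -0.1993, 0.0298]
tcp_rot: [[-0.003, 0.102, 0.995], [0.002, 0.995, -0.102], [-1.0, 0.002, -0.004]]
wrist_force: [-1.1, -1.0, -0.4]
gripper_width: 0.0855
```

Emit:
servo_tool:
  moves:
    - [0, 0, 0, 0, 0, 0]
    - [0, 0, 0, 0, 0, 0]
    - [0, 0, 0, 0, 0, 0]

```text
t: 1.78
ee_pos: [0.5378, -0.2014, 0.0336]
tcp_rot: [[0.002, 0.104, 0.995], [-0.001, 0.995, -0.104], [-1.0, -0.001, 0.002]]
wrist_force: [-0.7, -0.7, 0.0]
gripper_width: 0.085
```

Run:
```python
from h import *
import pickle
c=read_camera("side");w=read_camera("wrist");pickle.dump((c,w),open("w2.pkl","wb"))
cv2.imwrite("pics/w2.png",np.hstack([cv2.resize(c["color"][120:220,290:400],(440,400)),cv2.resize(w["color"],(352,220))[:, :] if 0 else cv2.resize(w["color"][100:400,180:450],(360,400))]))
s=monitor.get_state();print(s["t"],s["ee_pos"],s["tcp_rot"],s["wrist_force"])
```

```text
1.8833 [ 0.53764564 -0.20159723  0.0335301 ] [[ 1.90087179e-03  1.04152184e-01  9.94559555e-01]
 [-1.16298823e-03  9.94560910e-01 -1.04150103e-01]
 [-9.99997517e-01 -9.58685066e-04  2.01166054e-03]] [-0.06758457  0.0877321   0.00088233]
```

View pics/w2.png

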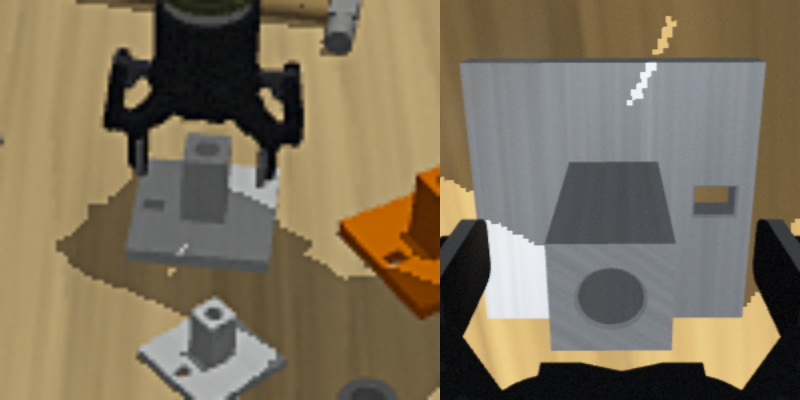

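The fingers straddle the hub and its edges look square to the jaws. The hole is at wrist pixel (307.5,322).

Run:
```python
from h import *
import pickle
c,w=pickle.load(open("w2.pkl","rb"))
h=onz(w,307.7,322,.072);st=monitor.get_state();print(h,st["tcp_rot"].T@(h-st["ee_pos"])*1e3)
```

```text
[ 0.53632922 -0.20234837  0.072     ] [-38.4714305   -0.92104049  -1.15364393]
```

Emit:
servo_tool:
  moves:
    - [2, -1, -1, 0, 0, 0]
    - [2, -1, -1, 0, 0, 0]
    - [2, -1, -1, 0, 0, 0]
    - [2, -1, -1, 0, 0, 0]
    - [2, -1, -1, 0, 0, 0]
    - [2, -1, -1, 0, 0, 0]
    - [2, -1, -1, 0, 0, 0]
    - [2, -1, -1, 0, 0, 0]
  claw: 0
  force: 60

```text
t: 2.55
ee_pos: [0.5358, -0.2024, 0.0306]
tcp_rot: [[-0.0, 0.105, 0.995], [-0.0, 0.995, -0.105], [-1.0, -0.0, -0.0]]
wrist_force: [-2.3, 1.3, 5.1]
gripper_width: 0.0334
```

Emit:
servo_tool:
  moves:
    - [0, 0, 0, 0, 0, 0]
    - [0, 0, 0, 0, 0, 0]
    - [0, 0, 0, 0, 0, 0]
    - [0, 0, 0, 0, 0, 0]
    - [0, 0, 0, 0, 0, 0]
    - [0, 0, 0, 0, 0, 0]

```text
t: 3.05
ee_pos: [0.5358, -0.2024, 0.0306]
tcp_rot: [[-0.0, 0.104, 0.995], [-0.0, 0.995, -0.104], [-1.0, -0.0, -0.0]]
wrist_force: [-3.6, 0.2, 6.1]
gripper_width: 0.0336
```

Emit:
servo_tool:
  moves:
    - [-3, 0, 0, 0, 0, 0]
    - [-12, 0, 0, 0, 0, 0]
    - [-30, 0, 0, 0, 0, 0]
    - [-55, 0, 0, 0, 0, 0]
    - [-80, 0, 0, 0, 0, 0]
    - [-105, 0, 0, 0, 0, 0]
    - [-125, 0, 0, 0, 0, 0]
    - [-140, 0, 0, 0, 0, 0]

```text
t: 3.72
ee_pos: [0.5362, -0.2023, 0.1725]
tcp_rot: [[0.002, 0.104, 0.995], [-0.001, 0.995, -0.104], [-1.0, -0.001, 0.002]]
wrist_force: [1.0, -0.5, -4.7]
gripper_width: 0.0331
```

Emit:
servo_tool:
  moves:
    - [0, 0, 0, 0, 0, 0]
    - [0, 0, 0, 0, 0, 0]
    - [0, 0, 0, 0, 0, 0]

```text
t: 3.97
ee_pos: [0.5354, -0.202, 0.169]
tcp_rot: [[-0.002, 0.105, 0.995], [0.001, 0.995, -0.105], [-1.0, 0.001, -0.002]]
wrist_force: [-1.3, -0.2, -3.9]
gripper_width: 0.0335
```

Run:
```python
from h import *
import pickle
c,w=[read_camera(n) for n in("side","wrist")];pickle.dump((c,w),open("w3.pkl","wb"))
cv2.imwrite("pics/w3.png",np.hstack([cv2.resize(c["color"][60:200,290:430],(400,400)),cv2.resize(w["color"][100:400,170:470],(400,400))]))
s=monitor.get_state();print(s["t"],s["ee_pos"],s["tcp_rot"],s["wrist_force"],s["torque"])
```

```text
4.0667 [ 0.53548674 -0.20205149  0.16888281] [[-0.00236941  0.10452758  0.99451917]
 [ 0.0015303   0.99452117 -0.10452414]
 [-0.99999602  0.00127426 -0.00251639]] [-0.74699631  0.67500064 -4.4665927 ] [-0.00476502  0.03217373  0.00995006]
```

View pics/w3.png

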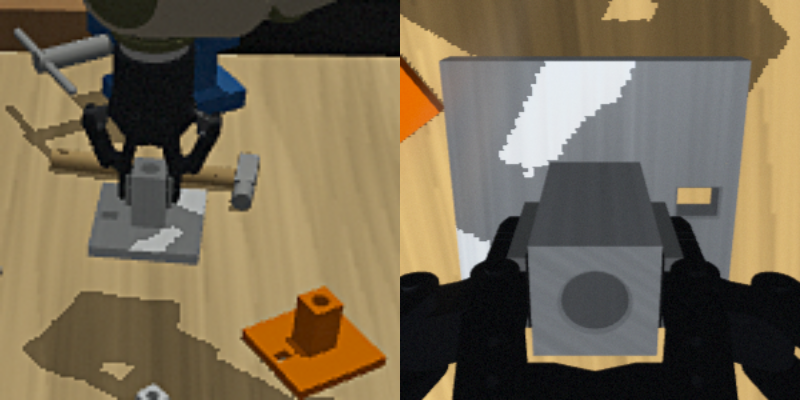

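The plate is held level and square with the grip taken up. Next I carry it beside the rod, so the wrist camera looks straight down on the rod and dowel.

Emit:
servo_tool:
  moves:
    - [-8, 2, 0, 0, 0, 0]
    - [-18, 12, 0, 0, 0, 0]
    - [-25, 32, 0, 0, 0, 0]
    - [-25, 57, 0, 0, 0, 0]
    - [-25, 85, 0, 0, 0, 0]
    - [-25, 115, 1, 0, 0, 0]
    - [-25, 145, 1, 0, 0, 0]
    - [-25, 175, 1, 0, 0, 0]

```text
t: 4.73
ee_pos: [0.5553, -0.0263, 0.1963]
tcp_rot: [[0.001, 0.104, 0.995], [-0.0, 0.995, -0.104], [-1.0, 0.0, 0.001]]
wrist_force: [-0.1, -0.1, -4.8]
gripper_width: 0.0335
```

Emit:
servo_tool:
  moves:
    - [0, 30, 0, 1, 0, 0]
    - [0, 60, 0, 2, 0, 0]
    - [0, 90, 0, 4, 0, 0]
    - [0, 120, 1, 6, 0, 0]
    - [0, 148, 1, 8, 0, 0]
    - [0, 172, 1, 9, 0, 0]
    - [0, 188, 1, 9.7, 0, 0]
    - [0, 195, 1, 9.7, 0, 0]

```text
t: 5.4
ee_pos: [0.5763, 0.1683, 0.196]
tcp_rot: [[0.001, 0.268, 0.963], [0.001, 0.963, -0.268], [-1.0, 0.001, 0.0]]
wrist_force: [-0.6, -0.6, -4.5]
gripper_width: 0.0337
```

Emit:
servo_tool:
  moves:
    - [0, 0, 0, 0, 0, 0]
    - [0, 0, 0, 0, 0, 0]
    - [0, 0, 0, 0, 0, 0]
    - [0, 0, 0, 0, 0, 0]

```text
t: 5.73
ee_pos: [0.5767, 0.1644, 0.1955]
tcp_rot: [[-0.0, 0.272, 0.962], [-0.0, 0.962, -0.272], [-1.0, -0.0, 0.0]]
wrist_force: [0.7, -0.5, -4.8]
gripper_width: 0.0336
```

Run:
```python
from h import *
import pickle
w=read_camera("wrist");s=monitor.get_state();pickle.dump((w,s),open("w4.pkl","wb"))
cv2.imwrite("pics/w4.png",cv2.resize(w["color"][0:400,120:520],(600,600),interpolation=cv2.INTER_CUBIC))
print(s["t"],s["ee_pos"],s["tcp_rot"],s["wrist_force"],s["torque"])
w3=pickle.load(open("w3.pkl","rb"))[1]
```

```text
5.7833 [0.57671679 0.16441918 0.19545144] [[-1.71644120e-05  2.71822358e-01  9.62347445e-01]
 [-1.11504230e-04  9.62347439e-01 -2.71822358e-01]
 [-9.99999994e-01 -1.11971482e-04  1.37912147e-05]] [ 0.59738387  0.12569195 -5.08629299] [0.0046878  0.04244262 0.0104318 ]
```

View pics/w4.png

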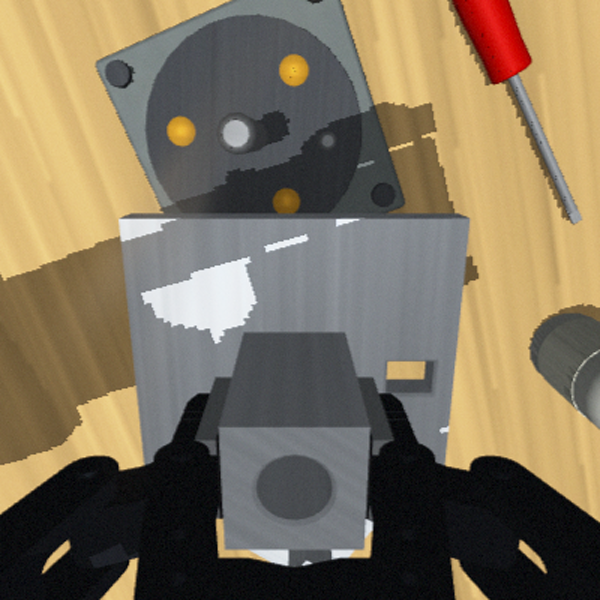

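The wrist view shows the rod top at (277.3,89.3), the dowel tip at (338,94) and the hole in the held hub at (316,324.7).

Run:
```python
from h import *
import pickle
w,s=pickle.load(open("w4.pkl","rb"));np.set_printoptions(precision=4,suppress=True)
g=cv2.cvtColor(w["color"],cv2.COLOR_BGR2GRAY)
def blob(u,v,r,t,dark=False):
    a=g[v-r:v+r+1,u-r:u+r+1]; m=((a<t) if dark else (a>t)).astype(np.uint8)
    n,l,st,ce=cv2.connectedComponentsWithStats(m); k=l[r,r]; return ce[k]+[u-r,v-r],st[k]
for nm,a in(("rod",(277,89,14,110)),("dow",(338,94,7,90)),("hole",(316,325,30,70,True))):
    print(nm,g[a[1],a[0]],blob(*a))
rod=blob(277,89,14,110)[0];
R=s["tcp_rot"];e=s["ee_pos"]
r=onz(w,*rod,.131);d=onz(w,338,94,.055);h=onz(w,*blob(316,325,30,70,True)[0],e[2]+.0414)
print("rod",r,"dow",d,np.hypot(*(d-r)[:2]),"yaw",np.degrees(np.arctan2(*(d-r)[1::-1])))
print("hole",h,"tool",R.T@(h-e)*1e3,"tool yaw",np.degrees(np.arctan2(R[1,2],R[0,2])))
print("shift tool",R.T@(r-h)*1e3)
```

```text
rod 175 (array([276.8597,  88.705 ]), array([  5,   5,  19,  19, 278], dtype=int32))
dow 93 (array([338.2857,  93.4   ]), array([ 4,  3,  7,  7, 35], dtype=int32))
hole 71 (array([315.9209, 325.0035]), array([   0,    0,   61,   61, 3704], dtype=int32))
rod [0.5786 0.2478 0.131 ] dow [0.6164 0.2341 0.055 ] 0.04013361884395901 yaw -19.885635983900205
hole [0.5783 0.1642 0.2369] tool [-41.4      0.1931   1.6349] tool yaw -15.772736579081899
shift tool [105.8421  80.5306 -22.4455]
```

Emit:
servo_tool:
  moves:
    - [0, 8, -2, 0, 0, 0]
    - [0, 22, -6, 0, 0, 0]
    - [0, 38, -10, 1, 0, 0]
    - [0, 55, -15, 2, 0, 0]
    - [0, 70, -20, 3, 0, 0]
    - [0, 78, -22, 3, 0, 0]
    - [0, 80.5, -22.4, 3, 0, 0]
    - [0, 80.5, -22.4, 3, 0, 0]

```text
t: 6.45
ee_pos: [0.5768, 0.2497, 0.1952]
tcp_rot: [[-0.0, 0.319, 0.948], [-0.0, 0.948, -0.319], [-1.0, -0.0, -0.0]]
wrist_force: [-0.4, -0.4, -4.3]
gripper_width: 0.0334
```

Emit:
servo_tool:
  moves:
    - [3, 0, 0, 0, 0, 0]
    - [8, 0, 0, 0, 0, 0]
    - [14, 0, 0, 0, 0, 0]
    - [20, 0, 0, 0, 0, 0]
    - [24, 0, 0, 0, 0, 0]
    - [26, 0, 0, 0, 0, 0]
    - [26, 0, 0, 0, 0, 0]
    - [26, 0, 0, 0, 0, 0]

```text
t: 7.12
ee_pos: [0.577, 0.2489, 0.1694]
tcp_rot: [[0.0, 0.321, 0.947], [0.0, 0.947, -0.321], [-1.0, 0.0, 0.0]]
wrist_force: [-0.3, 0.2, -5.5]
gripper_width: 0.0333
```

Run:
```python
from h import *
import pickle
a,b=[read_camera(n) for n in("scene","side")]
f=lambda im,x,y,w,h:cv2.resize(im[y:y+h,x:x+w],(400,400),interpolation=cv2.INTER_CUBIC)
cv2.imwrite("pics/p5.png",np.hstack([f(a["color"],325,90,100,100),f(b["color"],265,200,120,120)]))
s=monitor.get_state();print(s["t"],s["ee_pos"],s["tcp_rot"],s["wrist_force"],s["torque"])
```

```text
7.2167 [0.57701946 0.24898809 0.16964063] [[ 5.98425633e-04  3.20586941e-01  9.47218906e-01]
 [ 1.14726268e-04  9.47219047e-01 -3.20587061e-01]
 [-9.99999814e-01  3.00518405e-04  5.30060415e-04]] [-0.08359315 -0.11981645 -4.25303707] [-0.01640213 -0.03024313  0.04224361]
```

View pics/p5.png

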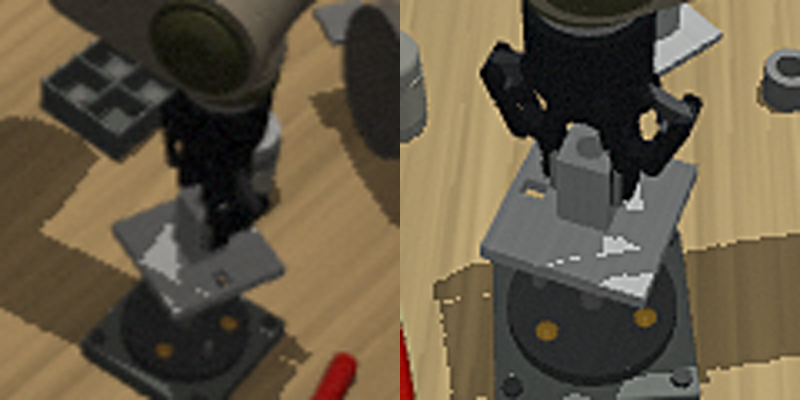

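The plate is centred just over the rod with nothing touching. I lower it gently onto the tip.

Emit:
servo_tool:
  moves:
    - [1.5, 0, 0, 0, 0, 0]
    - [3, 0, 0, 0, 0, 0]
    - [4.5, 0, 0, 0, 0, 0]
    - [6, 0, 0, 0, 0, 0]
    - [7.5, 0, 0, 0, 0, 0]
    - [9, 0, 0, 0, 0, 0]
    - [10.5, 0, 0, 0, 0, 0]
    - [11, 0, 0, 0, 0, 0]

```text
t: 7.88
ee_pos: [0.5768, 0.2489, 0.158]
tcp_rot: [[-0.0, 0.321, 0.947], [-0.0, 0.947, -0.321], [-1.0, -0.0, -0.0]]
wrist_force: [-0.4, -0.1, -4.8]
gripper_width: 0.0334
```

Emit:
servo_tool:
  moves:
    - [1, 0, 0, 0, 0, 0]
    - [2, 0, 0, 0, 0, 0]
    - [3, 0, 0, 0, 0, 0]
    - [4, 0, 0, 0, 0, 0]
    - [5, 0, 0, 0, 0, 0]
    - [6, 0, 0, 0, 0, 0]
    - [7, 0, 0, 0, 0, 0]
    - [7, 0, 0, 0, 0, 0]

```text
t: 8.55
ee_pos: [0.5768, 0.2489, 0.1511]
tcp_rot: [[-0.0, 0.321, 0.947], [-0.0, 0.947, -0.321], [-1.0, -0.0, -0.0]]
wrist_force: [-0.4, 0.5, -5.0]
gripper_width: 0.0334
```

The plate is on the rod with no side load, so I slide it down.

Emit:
servo_tool:
  moves:
    - [3, 0, 0, 0, 0, 0]
    - [7, 0, 0, 0, 0, 0]
    - [11, 0, 0, 0, 0, 0]
    - [15, 0, 0, 0, 0, 0]
    - [19, 0, 0, 0, 0, 0]
    - [23, 0, 0, 0, 0, 0]
    - [26, 0, 0, 0, 0, 0]
    - [28, 0, 0, 0, 0, 0]

```text
t: 9.22
ee_pos: [0.5768, 0.2489, 0.1228]
tcp_rot: [[-0.001, 0.321, 0.947], [-0.0, 0.947, -0.321], [-1.0, -0.0, -0.0]]
wrist_force: [-0.4, -0.4, -5.1]
gripper_width: 0.0335
```

Emit:
servo_tool:
  moves:
    - [3, 0, 0, 0, 0, 0]
    - [7, 0, 0, 0, 0, 0]
    - [11, 0, 0, 0, 0, 0]
    - [15, 0, 0, 0, 0, 0]
    - [19, 0, 0, 0, 0, 0]
    - [23, 0, 0, 0, 0, 0]
    - [26, 0, 0, 0, 0, 0]
    - [28, 0, 0, 0, 0, 0]

```text
t: 9.88
ee_pos: [0.5768, 0.2489, 0.0948]
tcp_rot: [[-0.001, 0.321, 0.947], [-0.0, 0.947, -0.321], [-1.0, -0.0, -0.0]]
wrist_force: [-0.7, -0.2, -5.3]
gripper_width: 0.0335
```

Emit:
servo_tool:
  moves:
    - [2, 0, 0, 0, 0, 0]
    - [4, 0, 0, 0, 0, 0]
    - [6, 0, 0, 0, 0, 0]
    - [7, 0, 0, 0, 0, 0]
    - [8, 0, 0, 0, 0, 0]
    - [9, 0, 0, 0, 0, 0]
    - [9.5, 0, 0, 0, 0, 0]
    - [10, 0, 0, 0, 0, 0]

```text
t: 10.55
ee_pos: [0.5769, 0.249, 0.0853]
tcp_rot: [[0.0, 0.321, 0.947], [-0.0, 0.947, -0.321], [-1.0, 0.0, 0.0]]
wrist_force: [-0.1, 0.1, -4.4]
gripper_width: 0.0335
```

Emit:
servo_tool:
  moves:
    - [0.3, 0, 0, 0, 0, 0]
    - [0.6, 0, 0, 0, 0, 0]
    - [1, 0, 0, 0, 0, 0]
    - [1.3, 0, 0, 0, 0, 0]
    - [1.6, 0, 0, 0, 0, 0]
    - [2, 0, 0, 0, 0, 0]
    - [2, 0, 0, 0, 0, 0]
    - [2, 0, 0, 0, 0, 0]

```text
t: 11.22
ee_pos: [0.5769, 0.2489, 0.0833]
tcp_rot: [[-0.0, 0.321, 0.947], [0.0, 0.947, -0.321], [-1.0, -0.0, -0.0]]
wrist_force: [-0.5, -0.3, -4.2]
gripper_width: 0.0334
```

The underside is now about 2 mm below the dowel-tip height with no contact, so the slot seems to be over the dowel. I continue gently.

Emit:
servo_tool:
  moves:
    - [0.4, 0, 0, 0, 0, 0]
    - [0.8, 0, 0, 0, 0, 0]
    - [1.2, 0, 0, 0, 0, 0]
    - [1.6, 0, 0, 0, 0, 0]
    - [2, 0, 0, 0, 0, 0]
    - [2.5, 0, 0, 0, 0, 0]
    - [3, 0, 0, 0, 0, 0]
    - [3, 0, 0, 0, 0, 0]

```text
t: 11.88
ee_pos: [0.5768, 0.2489, 0.0802]
tcp_rot: [[-0.0, 0.321, 0.947], [-0.0, 0.947, -0.321], [-1.0, -0.0, -0.0]]
wrist_force: [0.2, -0.5, -4.4]
gripper_width: 0.0328
```

Emit:
servo_tool:
  moves:
    - [0.7, 0, 0, 0, 0, 0]
    - [1.4, 0, 0, 0, 0, 0]
    - [2.1, 0, 0, 0, 0, 0]
    - [2.8, 0, 0, 0, 0, 0]
    - [3.5, 0, 0, 0, 0, 0]
    - [4.2, 0, 0, 0, 0, 0]
    - [5, 0, 0, 0, 0, 0]
    - [5, 0, 0, 0, 0, 0]

```text
t: 12.55
ee_pos: [0.5768, 0.2489, 0.0751]
tcp_rot: [[-0.0, 0.321, 0.947], [-0.0, 0.947, -0.321], [-1.0, -0.0, -0.0]]
wrist_force: [-0.6, -0.1, -4.6]
gripper_width: 0.0335
```

Emit:
servo_tool:
  moves:
    - [0.3, 0, 0, 0, 0, 0]
    - [0.5, 0, 0, 0, 0, 0]
    - [0.7, 0, 0, 0, 0, 0]
    - [0.9, 0, 0, 0, 0, 0]
    - [1.1, 0, 0, 0, 0, 0]
    - [1.3, 0, 0, 0, 0, 0]
    - [1.5, 0, 0, 0, 0, 0]
    - [1.5, 0, 0, 0, 0, 0]

```text
t: 13.22
ee_pos: [0.5769, 0.2489, 0.0738]
tcp_rot: [[-0.0, 0.321, 0.947], [0.0, 0.947, -0.321], [-1.0, -0.0, -0.0]]
wrist_force: [0.9, 0.5, -4.6]
gripper_width: 0.0335
```

Emit:
servo_tool:
  moves:
    - [0.1, 0, 0, 0, 0, 0]
    - [0.2, 0, 0, 0, 0, 0]
    - [0.3, 0, 0, 0, 0, 0]
    - [0.4, 0, 0, 0, 0, 0]
    - [0.5, 0, 0, 0, 0, 0]
    - [0.6, 0, 0, 0, 0, 0]
    - [0.6, 0, 0, 0, 0, 0]

```text
t: 13.8
ee_pos: [0.5769, 0.249, 0.0735]
tcp_rot: [[0.0, 0.321, 0.947], [0.0, 0.947, -0.321], [-1.0, 0.0, 0.0]]
wrist_force: [-1.4, -0.1, -1.9]
gripper_width: 0.0335
```

Emit:
servo_tool:
  moves:
    - [0.2, 0, 0, 0, 0, 0]
    - [0.4, 0, 0, 0, 0, 0]
    - [0.5, 0, 0, 0, 0, 0]
    - [0.5, 0, 0, 0, 0, 0]
    - [0.5, 0, 0, 0, 0, 0]

```text
t: 14.22
ee_pos: [0.577, 0.249, 0.0733]
tcp_rot: [[0.001, 0.321, 0.947], [0.0, 0.947, -0.321], [-1.0, 0.0, 0.001]]
wrist_force: [-3.6, -1.2, 5.3]
gripper_width: 0.0337
```

Run:
```python
from h import *
a,b,w=[read_camera(n) for n in("scene","side","wrist")]
f=lambda im,x,y,ww,h:cv2.resize(im[y:y+h,x:x+ww],(400,300),interpolation=cv2.INTER_CUBIC)
cv2.imwrite("pics/p6.png",np.vstack([np.hstack([f(a["color"],325,120,107,80),f(b["color"],265,220,133,100)]),np.hstack([f(w["color"],120,0,400,400),f(w["color"],300,190,133,100)])]))
s=monitor.get_state();print(s["t"],s["ee_pos"],s["wrist_force"],s["torque"])
```

```text
14.3667 [0.57695084 0.24898658 0.07331021] [-2.56237945 -0.87843504  6.88684542] [-0.12006913  0.6045623   0.03504089]
```

View pics/p6.png

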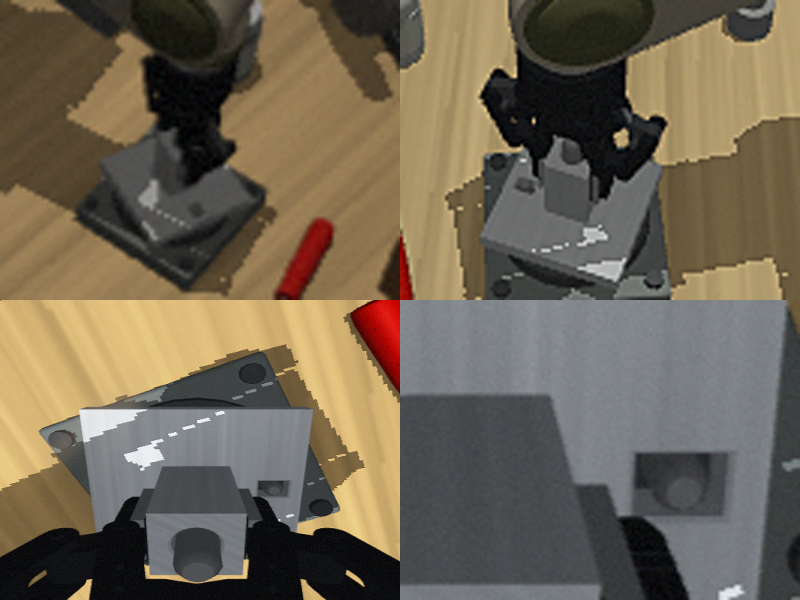

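The dowel stands inside the slot, the rod comes up through the hub, and the plate rests on the buttons with a contact load of about 12 N. TCP height is 73.3 mm against about 73.6 expected. I ease the pressure, let go and lift clear.

Emit:
servo_tool:
  moves:
    - [-0.4, 0, 0, 0, 0, 0]
    - [-0.4, 0, 0, 0, 0, 0]
    - [-0.4, 0, 0, 0, 0, 0]
  force: 20

```text
t: 14.62
ee_pos: [0.577, 0.249, 0.0733]
tcp_rot: [[0.0, 0.321, 0.947], [0.0, 0.947, -0.321], [-1.0, 0.0, 0.0]]
wrist_force: [-3.3, -0.8, 4.4]
gripper_width: 0.0333
```

Emit:
servo_tool:
  moves:
    - [0, 0, 0, 0, 0, 0]
    - [0, 0, 0, 0, 0, 0]
    - [0, 0, 0, 0, 0, 0]
    - [0, 0, 0, 0, 0, 0]
    - [0, 0, 0, 0, 0, 0]
    - [0, 0, 0, 0, 0, 0]
    - [0, 0, 0, 0, 0, 0]
    - [0, 0, 0, 0, 0, 0]
  claw: 100

```text
t: 15.28
ee_pos: [0.5769, 0.249, 0.0731]
tcp_rot: [[0.0, 0.321, 0.947], [0.0, 0.947, -0.321], [-1.0, 0.0, 0.0]]
wrist_force: [-0.1, 0.4, -0.4]
gripper_width: 0.0855
```

Emit:
servo_tool:
  moves:
    - [-5, 0, 0, 0, 0, 0]
    - [-15, 0, 0, 0, 0, 0]
    - [-30, 0, 0, 0, 0, 0]
    - [-50, 0, 0, 0, 0, 0]
    - [-75, 0, 0, 0, 0, 0]
    - [-100, 0, 0, 0, 0, 0]
    - [-120, 0, 0, 0, 0, 0]
    - [-130, 0, 0, 0, 0, 0]

```text
t: 15.95
ee_pos: [0.5776, 0.2492, 0.2071]
tcp_rot: [[0.005, 0.321, 0.947], [0.001, 0.947, -0.321], [-1.0, 0.003, 0.005]]
wrist_force: [0.1, -0.6, -0.1]
gripper_width: 0.0853
```

Emit:
servo_tool:
  moves:
    - [0, -20, 0, 0, 0, 0]
    - [0, -50, 0, 0, 0, 0]
    - [0, -80, 0, 0, 0, 0]
    - [0, -100, 0, 0, 0, 0]
    - [0, -110, 0, 0, 0, 0]
    - [0, -110, 0, 0, 0, 0]
    - [0, -110, 0, 0, 0, 0]
    - [0, -110, 0, 0, 0, 0]

```text
t: 16.62
ee_pos: [0.5419, 0.1457, 0.2031]
tcp_rot: [[0.0, 0.32, 0.947], [0.0, 0.947, -0.32], [-1.0, 0.0, 0.0]]
wrist_force: [0.8, 0.4, -0.8]
gripper_width: 0.0854
```

Run:
```python
from h import *
import pickle
a,b,w=[read_camera(n) for n in("scene","side","wrist")]
pickle.dump((a,b,w),open("w7.pkl","wb"))
f=lambda im,x,y,ww,h:cv2.resize(im[y:y+h,x:x+ww],(400,300),interpolation=cv2.INTER_CUBIC)
cv2.imwrite("pics/p7.png",np.vstack([np.hstack([f(a["color"],325,120,107,80),f(b["color"],257,235,133,100)]),np.hstack([f(w["color"],0,0,640,400),f(a["color"],160,100,300,225)])]))
s=monitor.get_state();print(s["t"],s["ee_pos"],s["wrist_force"],s["torque"])
```

```text
16.7667 [0.54179474 0.14565694 0.20293312] [-0.12199033  0.54345293  0.29612016] [-0.03968797 -0.03232818  0.0257426 ]
```

View pics/p7.png

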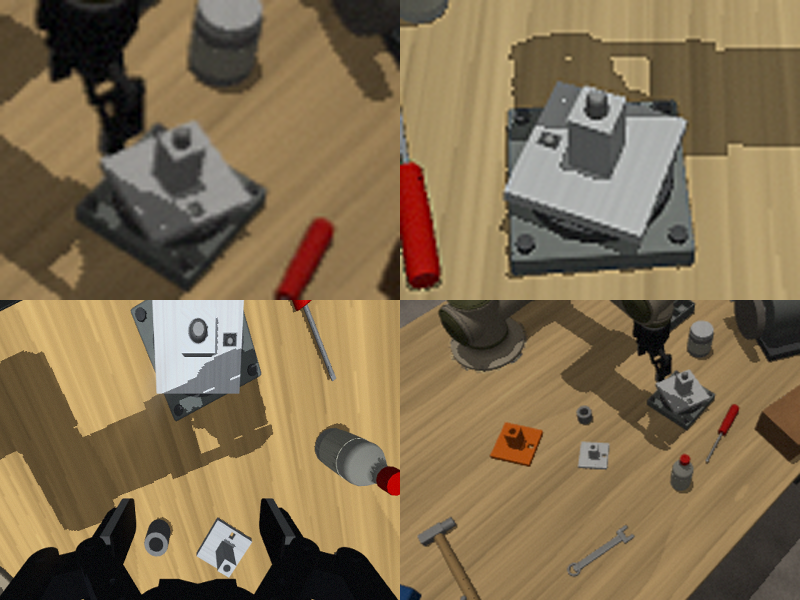

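The plate sits level, the rod stands about one diameter above the hub (16 mm expected when home), the dowel is inside the slot, and the bystanders haven't moved. I hand the job in.

```bash
python3 -c "
from rig import ticket; print(ticket.sign_off())"
```

```text
the job is handed in; nothing more can be done
None
```

The larger bare aluminium plate is home on the fixture and released, and the job is handed in at about 17 s of the 70 s.

**What I did:** I gripped the hub across two flats and carried the plate beside the rod. There I measured the rod and dowel with the wrist camera, pre-turned the plate to that angle, and slid it down in small steps. The slot met the dowel on the way down without touching it, so the search under light pressure was not needed.

**Last checks:**
- **Seating:** contact came only at the seat, with the tool point at 73.3 mm against about 73.6 mm expected. The load there was light, about 12 N.
- **Pictures:** after letting go and moving clear, they showed the dowel in the slot and the plate level. The rod stood about its own diameter above the hub, as it should when home. Oil bottle, bush, wrench, screwdriver, tin, hammer and the look-alike plates appear where they were.

**What disagreed:**
- **Dowel angle:** the far cameras gave -15.7° and the wrist camera -19.9°. I used about -18.8°, which fitted freely.
- **Side moment while seating:** I saw about 0.6 N m at first contact, probably one button touching first. The wrist force was near zero once the fingers opened.

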